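# Release a latched battery pack and lay it in the collecting tray

### The job

The battery pack in the bench holder is spent. Push its sprung tab in and, keeping it pushed, lift that end until the latch is clear of the catch, then tip the pack out of the holder without forcing anything and lay it right way up, flat inside the shallow metal tray. Do not press the tab hard enough to break it, and leave the petri dish, the timer and the slide box where they are.

Things in the scene. Friction and masses are not known exactly. Their poses are not given: they have to be found in the camera images.
- holder: Grey well fixed to the bench, base 182 x 82 mm. Origin: underside, below the middle of the pack's body; x runs from the tab end (front) to the rear, y across, z up. Pack floor 6 mm up. Side walls: outside faces y = +-31, 30 mm high. Front wall x = -92 to -87, under the catch. Rear wall x = 69 to 74, 22 mm high.
- catch (a point): Inner top edge of the holder's steel catch lip, at x = -77, z = 38.5 mm in the holder's frame. The lip is 6 mm thick, 62 mm wide, 15 mm deep, on top of the front wall. The tab's hook lies under it.
- keeper (a point): Inner lower edge of the holder's steel keeper lip, at x = 62.5, z = 16 mm in the holder's frame; 6 mm thick. It lies 2 mm above the pack's tongue and overlaps it by 5.5 mm, so the pack cannot be lifted straight out: the front must rise first.
- battery_pack: Loose white plastic pack, body 120 x 50 x 70 mm (x, y, z), 0.37 kg, more or less. Origin: middle of the body's underside. It starts in the holder, its origin 6 mm above the holder's and its axes alike, so that the upper 46 mm of its sides stand clear. Width 50 mm is for grasping.
- tongue (a point): Tip of the tongue at the foot of the pack's rear face, at x = 68, z = 0 in the pack's frame; the tongue is 8 mm long, 8 high, 36 wide. The pack tips about it. Tipped nose-up (tab end up) by 25 to 30 degrees, the tongue comes free by drawing the pack up and a little toward the front.
- release_tab: Sprung plate on the pack's front, 36 mm wide, 66 high, 4 thick. Origin: middle of the pressing face, x = -74, z = 55 mm in the pack, looking to -x; axes as the pack's. Slides in along +x by 9 mm to a stop: 3 N to start, 10 N at the stop, 7 mm frees the hook; may break above 45 N. A thumb ledge at the top sticks out 10 mm toward -x, its underside 14 mm above the origin.
- hook (a point): Outer lower edge of the tab's hook, 10 mm toward -x and 35 mm below the tab's origin; hook 5 mm high, 30 wide, 1.5 mm below the catch, overlapping it by 7. With the tab held in, it is above the catch once this end has risen 13 mm; let go there, the tab springs out and the hook rests on the catch: the pack stays propped about 5 degrees nose-up.
- charge_tray: Shallow aluminium tray fixed to the bench, 210 x 120 mm outside (long side along its x), rims 14 mm high and 5 mm thick, floor 5 mm thick, a wire handle at its -x end. Origin: middle of the underside. It lies in front of a centrifuge 195 mm high (front face x = 0.53 m, left side y = -0.08 m in the world), which an arm crossing from the holder must clear.
- petri_dish: Round petri dish, 62 mm across, 16 mm high, loose bystander; origin middle of the underside.
- timer: Lab timer, 66 x 58 x 20 mm, loose bystander; origin middle of the underside.
- slide_box: Cardboard box of slides, 52 x 78 x 24 mm, loose bystander; origin middle of the underside.
There are look-alikes about, which are no part of the job. What is shaped like the battery_pack but blue is not meant.

How it is judged (in metres and radians):
On the way:
1. the tab's end of the pack is up with the hook clear above the catch (tab at least 10 mm above its seated height) (z of release_tab in the frame of holder above 0.071 m), for 0.2 s.
At the end, for the whole second after the job is handed in: The pack lies at rest, right way up and flat (within 0.05 rad) on the tray's floor inside its rims (underside within 3 mm of the floor, centre within 60 mm along and 50 mm across of the tray's middle) (z of battery_pack in the frame of charge_tray between 0.002 and 0.008 m and x of battery_pack in the frame of charge_tray between -0.06 and 0.06 m and y of battery_pack in the frame of charge_tray between -0.05 and 0.05 m and angle between battery_pack's own z axis and vertical below 0.05 rad and linear speed of battery_pack below 0.02 m/s); the robot touches nothing.
It fails at once if the tab is pressed with more than 45 N (contact force between the fingers and release_tab above 45 N).
It fails at once if the pack is forced against the holder with more than 80 N (contact force between battery_pack and holder above 80 N).
It fails at once if the petri dish, timer or slide box is moved more than 30 mm (distance of any of petri_dish, timer, slide_box from where it was at the start of the episode above 0.03 m).
It also fails if it takes over 59 s, if anything falls off the work surface, if the arm or the gripper's body presses on something with over 40 N, if the wrist force passes 120 N, or if a joint passes its speed limit or range.

### The arm

A 6-joint arm with a two-finger parallel gripper is mounted at the origin on a cart in front of the work surface, level with it; the furniture and walls round the work are solid. World frame = base frame: x ahead of the robot, y to its left, z up, the work surface at z = 0. Lengths are in mm, angles in rad, forces in N, time in s.
With the tool pointing down it reaches from about 275 to 825 mm from the base axis. Payload 5.2 kg.
Tool frame: the origin (TCP) lies at the very end of the fingers, on their centre line; the grasp point (between the pads) lies 19 mm behind it; z points along the fingers, y is the direction in which the jaws open and shut (so a half turn about z gives the same grasp; the last joint's range is limited). The gripper opens to 93 mm and grips with 3 to 60 N. Pads are 15 mm wide; open, the fingers measure 128 mm over their backs; the gripper's body (75 mm by 188 mm) begins 65 mm behind the grasp point.
Start: joints at [-1.427, 0.259, 1.535, -0, 1.348, -0.203], TCP at [186.96, -517.253, 218.653] pointing down, gripper open.
Joint ranges: [-3.14, 3.14], [-0.91, 2.08], [0.19, 2.58], [-1.22, 4.36], [0.22, 2.71], [-3.12, 3.12]. Speed limits (rad/s): [2.57, 2.57, 3.14, 3.14, 3.14, 3.14].

### API

Orientations are given as [roll, pitch, yaw] about the fixed x, y, z axes, in that order (R = Rz(yaw) Ry(pitch) Rx(roll)).
In Python, from bench import robot gives the robot as it stands. The module is installed in compiled form; this text tells all that it offers. Calls block until the motion is done:
- robot.move_ptp(position, orientation): joint-space move of the TCP to a pose.
- robot.move_linear(position, ori=None, speed=150, f_stop=None): straight line of the TCP; ori=None keeps the orientation; speed is the mean speed in mm/s. With f_stop (N) it stops when the force on the tool has changed by that much, and returns True; else False.
- robot.move_j(angles): joint-space move.
- robot.move_gripper(opening): opening from 0.0 (shut) to 1.0 (fully open); the grip force is fixed at half the most; returns when the fingers have stopped.
- robot.sleep(seconds).
- robot.inverse_kinematics(position, orientation): joint angles nearest the present ones, or None.
- robot.get_image(name): name is "side" or "top"; returns a dict with "img" (480x640x3 uint8, blue, green, red), "fovy" (degrees; the focal length in pixels is half the picture's height over the tangent of half this angle, whatever the lens; pixels are square), "cx", "cy" (the principal point, pixels), "k1" (the pictures are not rectified: a ray, as slopes to the right and down, at radius r is drawn at 1 + k1 r^2 times it, then the intrinsics apply), "eye" and "orientation" of the camera in the world. Camera axes: x right, y down, z forward; pixel columns grow to the right and rows downward; lengths in mm; the calibration is good to about 2 mm. A picture is of the moment at which its call begins. There is no depth.
A pose or a line that the arm cannot do raises robot.MotionError and nothing moves.
- robot.hand_in(): hands the job in, once; it reports no verdict.
Readings, each from a call of its own:
- robot.current_t(): time.
- robot.current_qpos(): joint angles.
- robot.current_joint_vel(): joint speeds.
- robot.current_joint_efforts(): joint torques, N m.
- robot.current_tcp_pos(): TCP position.
- robot.current_eef_rot(): TCP orientation.
- robot.current_contact_force(): force on the tool from outside, world axes, zero at the start.
- robot.current_ft_torque(): the same for the moment, N m.
- robot.current_gripper_width(): opening from 0.0 (shut) to 1.0 (fully open).
Only numpy, scipy, OpenCV 4.12 (cv2) and the standard library are available. Lean on these libraries where they do the work, as an engineer would, in place of code of your own. Each camera call takes 0.05 s, during which the arm holds its last target.

## Working session

There is one attempt and no reset: what is moved stays moved. The work goes in short steps, each a Python script; the robot and the scene stay as the last script left them, time stands still between calls to the robot, and variables do not carry over. Pictures are saved under pics/ and viewed, and the job is handed in when it is done.

```bash
ls; mkdir -p pics; python3 - <<'E'
from bench import robot
import cv2
for n in("side","top"):
    d=robot.get_image(n); cv2.imwrite(f"pics/{n}0.png",d["img"]); print(n,{k:v for k,v in d.items() if k!="img"})
print(robot.current_t(),robot.current_tcp_pos(),robot.current_eef_rot(),robot.current_gripper_width())
E
```

```text
pics
side {'fovy': 48.47205102064704, 'cx': 323.26782606906227, 'cy': 241.7436669576652, 'k1': -0.1197671750715903, 'eye': array([-728.11799401, -383.37112486,  653.3626823 ]), 'orientation': array([-1.98713371,  0.00760218, -1.20377381])}
top {'fovy': 47.99510996785315, 'cx': 311.23623891788804, 'cy': 232.2076932408263, 'k1': 0.02321000666676429, 'eye': array([ 358.15481371,  112.21103528, 1265.23843301]), 'orientation': array([-3.01365427,  0.01842867, -1.56637957])}
0.1 [ 186.88628997 -516.77380342  217.93586756] [-3.14002828e+00 -3.14887157e-04  3.46790507e-01] 1.000698878161464
```

View pics/side0.png

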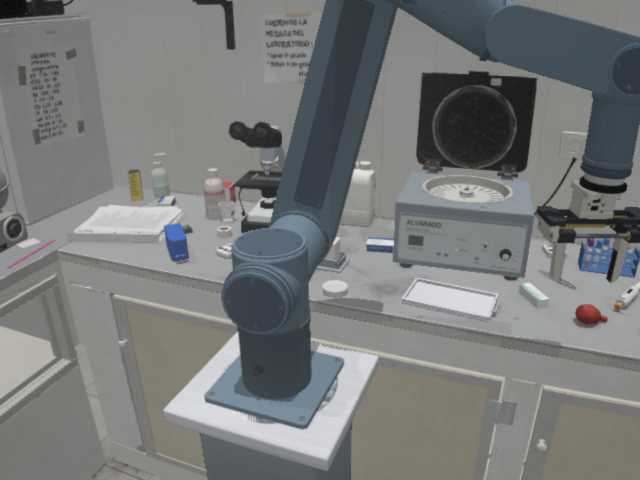

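View pics/top0.png

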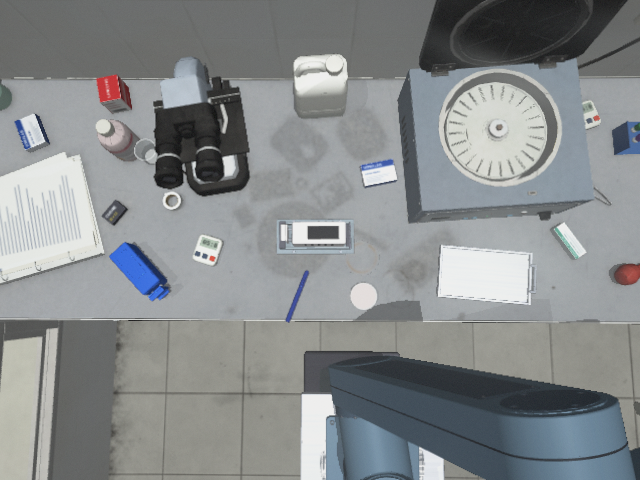

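The top view shows the holder with the white pack near (315,237), its long side along world y. The tray is at (487,274) with its handle on the right, the petri dish at (364,296), one timer at (208,250) and one slide box at (378,173). The blue decoy is at (140,270). I'll zoom in next.

```bash
cat > h.py <<'E'
import numpy as np, cv2
from scipy.spatial.transform import Rotation as R
def K(d):
    f=240/np.tan(np.radians(d["fovy"])/2); return np.array([[f,0,d["cx"]],[0,f,d["cy"]],[0,0,1]])
def rot(d): return R.from_euler('xyz',d["orientation"]).as_matrix()
def ray(d,uv):
    p=cv2.undistortPoints(np.array(uv,float).reshape(-1,1,2),K(d),np.array([d["k1"],0,0,0.])).reshape(-1,2)
    return np.c_[p,np.ones(len(p))]@rot(d).T
def onz(d,uv,z):
    r=ray(d,uv); return d["eye"]+r*((z-d["eye"][2])/r[:,2])[:,None]
def proj(d,P):
    M=rot(d).T; return cv2.projectPoints(np.array(P,float).reshape(-1,3),cv2.Rodrigues(M)[0],-M@d["eye"],K(d),np.array([d["k1"],0,0,0.]))[0].reshape(-1,2)
E
python3 - <<'E'
import cv2
a=cv2.imread("pics/top0.png")
cv2.imwrite("pics/topz.png",cv2.resize(a[205:265,260:370],None,fx=7,fy=7,interpolation=cv2.INTER_CUBIC))
cv2.imwrite("pics/topz2.png",cv2.resize(a[235:315,340:545],None,fx=3.9,fy=3.9,interpolation=cv2.INTER_CUBIC))
b=cv2.imread("pics/side0.png")
cv2.imwrite("pics/sidez.png",cv2.resize(b[220:310,200:420],None,fx=3.6,fy=3.6,interpolation=cv2.INTER_CUBIC))
E
```

```text
(no output)
```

View pics/topz.png

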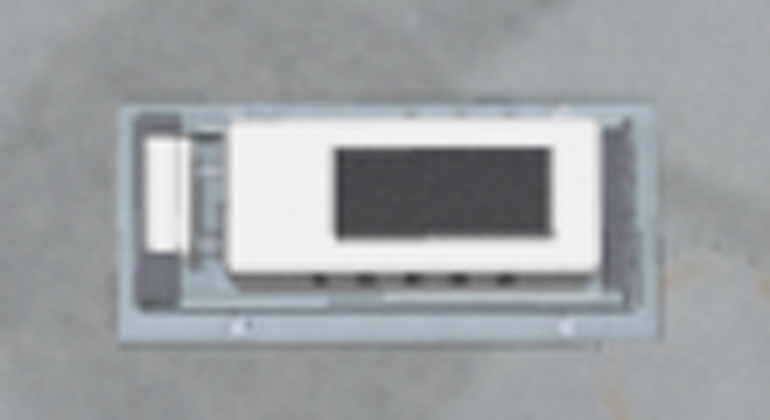

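View pics/topz2.png

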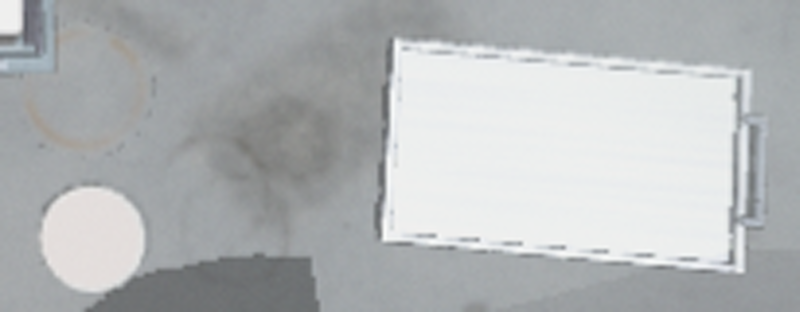

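View pics/sidez.png

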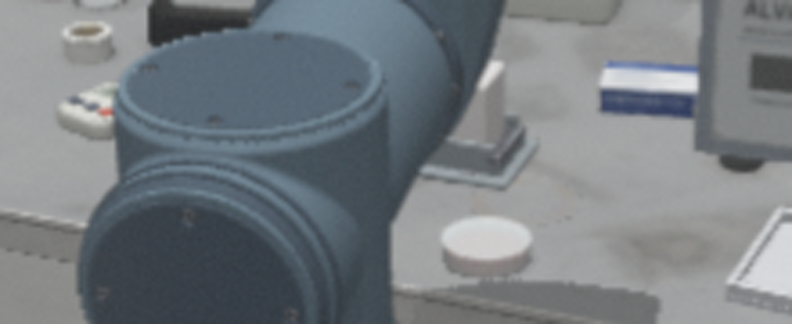

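```bash
python3 - <<'E'
from bench import robot
from h import *
import pickle
d=robot.get_image("top"); pickle.dump(d,open("top.pkl","wb"))
pickle.dump(robot.get_image("side"),open("side.pkl","wb"))
np.set_printoptions(precision=1,suppress=True)
z=lambda p:np.array(p)/7+[260,205]-0.5
print("base z4",onz(d,z([(118,103),(658,103),(658,343),(118,343)]),4))
print("packtop",onz(d,z([(228,118),(600,118),(600,273),(228,273)]),76))
print("ledge",onz(d,z([(145,136),(145,252)]),78))
print("catch",onz(d,z([(137,115),(180,115),(180,308),(137,308)]),38.5))
a=d["img"]
w=lambda p:np.array(p)/3.9+[340,235]-0.5
t=onz(d,w([(394,38),(750,70),(744,272),(382,241)]),14); print("tray rim",t,t.mean(0), np.linalg.norm(np.diff(t,axis=0),axis=1))
print("petri",onz(d,[(364,296)],16),"timer",onz(d,[(208,250)],20),"box",onz(d,[(378,173)],24))
# refine by threshold
g=cv2.cvtColor(a,cv2.COLOR_BGR2GRAY)
for nm,(y0,y1,x0,x1),th in (("tray",(235,315,425,540),200),("pack",(215,260,285,360),215),("tab",(215,250,275,289),215)):
    m=(g[y0:y1,x0:x1]>th).astype(np.uint8); cs=cv2.findContours(m,0,2)[0]; c=max(cs,key=cv2.contourArea)
    b=cv2.boxPoints(cv2.minAreaRect(c))+[x0,y0]; print(nm,b.tolist()); q=onz(d,b,{"tray":14,"pack":76,"tab":79}[nm]); print(q,q.mean(0),np.linalg.norm(np.diff(q,axis=0),axis=1))
E
```

```text
base z4 [[551.2 219.    4. ]
 [551.5  36.4   4. ]
 [470.2  36.9   4. ]
 [469.7 217.9   4. ]]
packtop [[535.4 177.7  76. ]
 [535.6  59.2  76. ]
 [486.   59.4  76. ]
 [485.7 177.2  76. ]]
ledge [[529.3 204.   78. ]
 [492.1 203.5  78. ]]
catch [[541.9 209.7  38.5]
 [542.  195.6  38.5]
 [478.2 194.9  38.5]
 [478.2 209.   38.5]]
tray rim [[ 491.5 -164.2   14. ]
 [ 473.1 -372.3   14. ]
 [ 354.9 -363.    14. ]
 [ 371.5 -154.    14. ]] [ 422.7 -263.4   14. ] [208.9 118.6 209.7]
petri [[371.3  14.1  16. ]] timer [[476.1 375.8  20. ]] box [[658.2 -20.4  24. ]]
tray [[436.49906158447266, 296.2607879638672], [440.9868698120117, 244.65103149414062], [534.4540328979492, 252.7786102294922], [529.9662246704102, 304.38836669921875]]
[[ 371.6 -151.8   14. ]
 [ 490.5 -165.2   14. ]
 [ 472.3 -378.2   14. ]
 [ 354.5 -362.3   14. ]] [ 422.3 -264.4   14. ] [119.7 213.8 118.9]
pack [[293.0, 222.0], [344.0, 222.0], [344.0, 242.0], [293.0, 242.0]]
[[533.9 175.6  76. ]
 [534.1  61.9  76. ]
 [489.3  62.1  76. ]
 [489.1 175.2  76. ]] [511.6 118.7  76. ] [113.7  44.8 113.1]
tab [[281.0, 225.0], [286.0, 225.0], [286.0, 240.0], [281.0, 240.0]]
[[526.7 202.1  79. ]
 [526.7 191.   79. ]
 [493.2 190.6  79. ]
 [493.1 201.7  79. ]] [509.9 196.4  79. ] [11.1 33.6 11.1]
```

The holder origin comes out at about (510.7, 118.5), with its x axis along world -y. Base, catch, pack top and ledge all agree within 1.5 mm. The tray centre is (422.5, -263.8), with its long axis about 4.8° off world y. Next I'll plan the tab push and check IK.

```bash
cat >> h.py <<'E'
H=np.array([510.7,118.5,0.])
# holder frame (X rear,Z up; Y=world +x) -> world
def w(X,Z,Y=0.): return [H[0]+Y,H[1]-X,Z]
# tool whose z is tilted: pointing angle a below +X horizontal, jaws along world x (sgn)
def ori(a,sgn=1,yaw=0.):
    a=np.radians(a); zt=np.array([0,-np.cos(a),-np.sin(a)]); yt=np.array([sgn,0,0.]); M=np.c_[np.cross(yt,zt),yt,zt]
    return (R.from_euler('z',yaw,degrees=True)*R.from_matrix(M)).as_euler('xyz')
def rotp(P,c,th): # nose-up rotation by th deg about c in (X,Z)
    t=np.radians(th); v=np.subtract(P,c); return np.array([c[0]+v[0]*np.cos(t)+v[1]*np.sin(t), c[1]-v[0]*np.sin(t)+v[1]*np.cos(t)])
E
python3 - <<'E'
from bench import robot
from h import *
np.set_printoptions(precision=2,suppress=True)
for a in (15,30,45,60):
  for s in (1,-1):
    p=np.array([-74-7.5*np.sin(np.radians(a)), 75-10*np.tan(np.radians(a))-2-7.5*np.cos(np.radians(a))])
    for dx in(-100,-20,10):
      print(a,s,dx,robot.inverse_kinematics(w(p[0]+dx,p[1]),ori(a,s)))
for a in (90,85,62,60): # grasp: nose-up th => a=90+-th
  for s in (1,-1): print("g",a,s,robot.inverse_kinematics(w(0,55),ori(a,s)), robot.inverse_kinematics(w(0,55),ori(180-a,s)))
E
```

```text
15 1 -100 [ 0.77  1.16  0.97 -0.88  2.02  0.83]
15 1 -20 [ 0.69  1.07  1.2  -0.9   1.88  0.9 ]
15 1 10 [ 0.66  1.04  1.27 -0.91  1.84  0.93]
15 -1 -100 [ 0.77  1.16  0.97 -0.88  2.02 -2.31]
15 -1 -20 [ 0.69  1.07  1.2  -0.9   1.88 -2.24]
15 -1 10 [ 0.66  1.04  1.27 -0.91  1.84 -2.22]
30 1 -100 [ 0.74  1.01  1.09 -0.72  1.83  0.84]
30 1 -20 [ 0.66  0.92  1.29 -0.76  1.7   0.88]
30 1 10 [ 0.62  0.89  1.36 -0.78  1.65  0.88]
30 -1 -100 [ 0.74  1.01  1.09 -0.72  1.83 -2.3 ]
30 -1 -20 [ 0.66  0.92  1.29 -0.76  1.7  -2.27]
30 -1 10 [ 0.62  0.89  1.36 -0.78  1.65 -2.26]
45 1 -100 [ 0.68  0.85  1.22 -0.58  1.62  0.82]
45 1 -20 [ 0.59  0.77  1.4  -0.63  1.5   0.81]
45 1 10 [ 0.56  0.74  1.46 -0.65  1.46  0.81]
45 -1 -100 [ 0.68  0.85  1.22 -0.58  1.62 -2.32]
45 -1 -20 [ 0.59  0.77  1.4  -0.63  1.5  -2.33]
45 -1 10 [ 0.56  0.74  1.46 -0.65  1.46 -2.34]
60 1 -100 [ 0.6   0.71  1.36 -0.43  1.4   0.74]
60 1 -20 [ 0.5   0.63  1.51 -0.47  1.29  0.7 ]
60 1 10 [ 0.45  0.61  1.56 -0.49  1.26  0.68]
60 -1 -100 [ 0.6   0.71  1.36 -0.43  1.4  -2.4 ]
60 -1 -20 [ 0.5   0.63  1.51 -0.47  1.29 -2.44]
60 -1 10 [ 0.45  0.61  1.56 -0.49  1.26 -2.46]
g 90 1 [ 0.02  0.38  1.8  -0.    0.95  0.02] [ 0.02  0.38  1.8  -0.    0.95  0.02]
g 90 -1 None None
g 85 1 [ 0.08  0.4   1.79 -0.11  0.97  0.14] [-0.05  0.38  1.82  0.11  0.95 -0.11]
g 85 -1 [ 0.08  0.4   1.79 -0.11  0.97 -3.  ] [-0.05  0.38  1.82  0.11  0.95  3.03]
g 62 1 [ 0.33  0.53  1.68 -0.51  1.15  0.59] [-0.32  0.43  1.87  0.53  1.07 -0.63]
g 62 -1 [ 0.33  0.53  1.68 -0.51  1.15 -2.55] [-0.32  0.43  1.87  0.53  1.07  2.51]
g 60 1 [ 0.35  0.55  1.67 -0.54  1.17  0.62] [-0.34  0.44  1.87  0.56  1.09 -0.67]
g 60 -1 [ 0.35  0.55  1.67 -0.54  1.17 -2.52] [-0.34  0.44  1.87  0.56  1.09  2.47]
```

```bash
python3 - <<'E'
from bench import robot
from h import *
np.set_printoptions(precision=2,suppress=True)
robot.move_gripper(0.0)
robot.move_ptp([400,200,350],ori(60)); print(robot.current_t())
a=30
p=np.array([-74-7.5*np.sin(np.radians(a)), 75-10*np.tan(np.radians(a))-2-7.5*np.cos(np.radians(a))])
robot.move_ptp(w(p[0]-60,p[1]+40),ori(a)); print(robot.current_t())
robot.move_linear(w(p[0]-15,p[1]),speed=120); print(robot.current_t(),robot.current_tcp_pos(),robot.current_contact_force(),robot.current_gripper_width())
for n in("side","top"):
    d=robot.get_image(n); cv2.imwrite(f"pics/{n}1.png",d["img"])
    x0,y0=(250,180) if n=="side" else (220,180)
    cv2.imwrite(f"pics/{n}1z.png",cv2.resize(d["img"][y0:y0+110,x0:x0+160],None,fx=5,fy=5,interpolation=cv2.INTER_CUBIC))
E
```

```text
4.3583
5.4583
6.1083 [511.2  211.53  61.89] [1.27 1.47 0.95] 0.0024963084578512457
```

View pics/top1z.png

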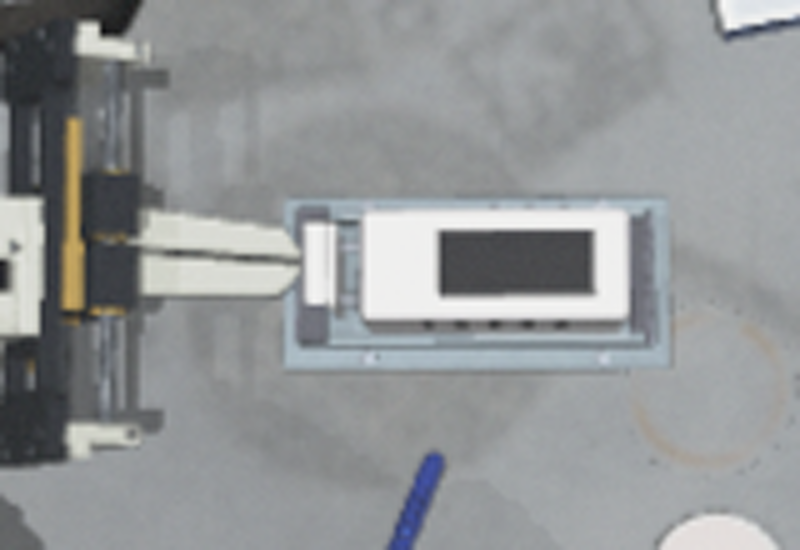

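View pics/side1.png

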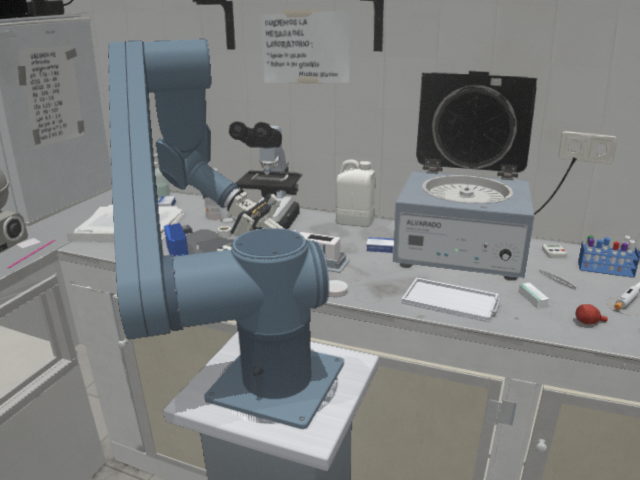

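The fingers are centred on the tab, about 11 mm in front of the ledge. Now I'll press it in slowly with a force stop.

```bash
python3 - <<'E'
from bench import robot
from h import *
np.set_printoptions(precision=2,suppress=True)
a=30
p=np.array([-74-7.5*np.sin(np.radians(a)), 75-10*np.tan(np.radians(a))-2-7.5*np.cos(np.radians(a))])
f0=robot.current_contact_force()
def st(): print(round(robot.current_t(),2),robot.current_tcp_pos(),robot.current_contact_force()-f0)
print(robot.move_linear(w(p[0]-1,p[1]-1),speed=40,f_stop=3)); st()
print(robot.move_linear(w(p[0]+5,p[1]-1),speed=20,f_stop=11)); st()
print(robot.move_linear(w(p[0]+8.5,p[1]-1),speed=20,f_stop=11)); st()
d=robot.get_image("top"); n="top2"
cv2.imwrite(f"pics/{n}z.png",cv2.resize(d["img"][190:270,250:370],None,fx=6.6,fy=6.6,interpolation=cv2.INTER_CUBIC))
E
```

```text
True
6.66 [510.73 196.87  59.62] [0.5  2.22 3.16]
False
7.08 [510.8  191.96  59.64] [-0.51  6.72  2.12]
False
7.41 [510.87 188.91  59.66] [-1.23  8.92  3.  ]
```

View pics/top2z.png

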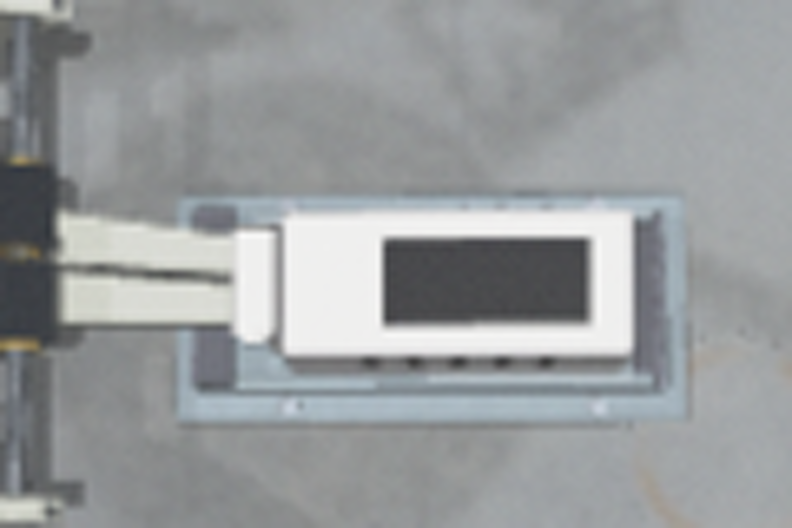

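The tab is in by about 8 mm: the force is 8.9 N and the ledge edge has moved from column 281 to about 285. Now I'll lift along an arc about the tongue while keeping it pressed.

```bash
python3 - <<'E'
from bench import robot
from h import *
np.set_printoptions(precision=2,suppress=True)
a=30
p=np.array([-74-7.5*np.sin(np.radians(a))+9.5, 75-10*np.tan(np.radians(a))-3-7.5*np.cos(np.radians(a))])
def st(*s): print(*s,round(robot.current_t(),2),robot.current_tcp_pos(),robot.current_contact_force())
st()
for th in (0,3,6,8.5):
    q=rotp(p,(68,6),th)
    if th: q=q+[0,1.0]
    st(th,robot.move_linear(w(*q),ori(a+th),speed=25,f_stop=18))
d=robot.get_image("top"); n="top3"
cv2.imwrite(f"pics/{n}z.png",cv2.resize(d["img"][190:270,250:370],None,fx=6.6,fy=6.6,interpolation=cv2.INTER_CUBIC))
d=robot.get_image("side")
cv2.imwrite(f"pics/side3z.png",cv2.resize(d["img"][190:290,200:360],None,fx=5,fy=5,interpolation=cv2.INTER_CUBIC))
E
```

```text
7.46 [510.85 188.96  59.63] [0.37 8.84 3.2 ]
0 False 7.71 [510.92 188.18  59.65] [-1.09 10.5   3.54]
3 False 8.2 [511.15 185.2   67.86] [-0.55 10.2   2.99]
6 False 8.66 [511.26 181.86  74.92] [ 0.42 10.25  3.27]
8.5 False 9.07 [511.31 178.81  80.64] [-0.27 10.44  4.2 ]
```

View pics/top3z.png

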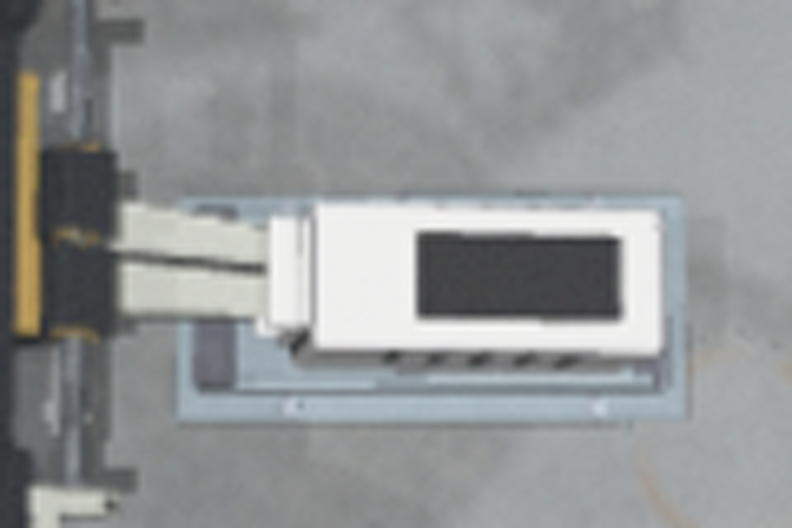

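View pics/side3z.png

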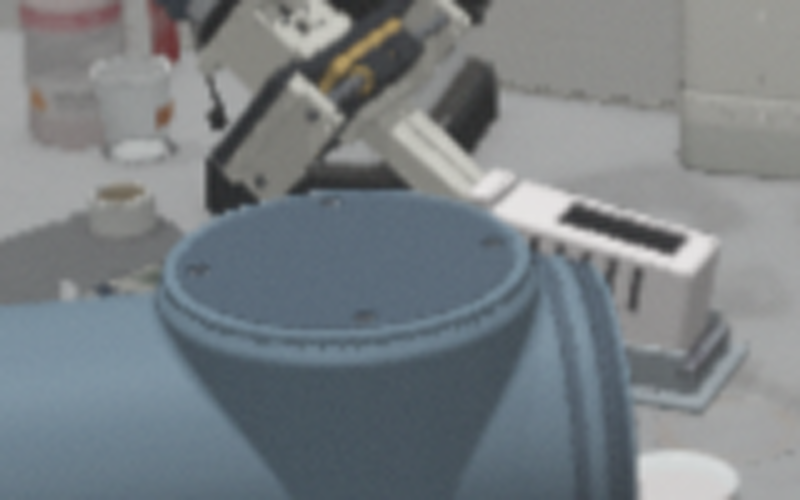

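The pack is nose-up by roughly 8° with the finger under the ledge. Now I'll ease the tab out, lower the hook onto the catch and withdraw.

```bash
python3 - <<'E'
from bench import robot
from h import *
np.set_printoptions(precision=2,suppress=True)
a=30
p=np.array([-74-7.5*np.sin(np.radians(a))-0.5, 75-10*np.tan(np.radians(a))-2-7.5*np.cos(np.radians(a))])
def st(*s): print(*s,round(robot.current_t(),2),robot.current_tcp_pos(),robot.current_contact_force())
for th,dx in ((8.5,0),(5.5,0),(3.5,0),(3.5,-40)):
    q=rotp(p+[dx,0],(68,6),th)
    if dx: q=rotp(p,(68,6),th)+[dx,0]
    st(th,robot.move_linear(w(*q),ori(a+th),speed=25 if dx==0 else 100,f_stop=18))
d=robot.get_image("top"); n="top4"; cv2.imwrite("pics/top4.png",d["img"])
cv2.imwrite(f"pics/{n}z.png",cv2.resize(d["img"][190:270,250:370],None,fx=6.6,fy=6.6,interpolation=cv2.INTER_CUBIC))
d=robot.get_image("side")
cv2.imwrite(f"pics/side4z.png",cv2.resize(d["img"][190:290,250:360],None,fx=6,fy=6,interpolation=cv2.INTER_CUBIC))
E
```

```text
8.5 False 9.71 [510.59 187.12  81.34] [0.24 4.67 1.12]
5.5 False 10.18 [510.49 190.97  73.74] [ 0.05  4.   -0.13]
3.5 False 10.55 [510.54 193.05  69.15] [ 0.24  2.56 -0.43]
3.5 False 11.1 [510.56 232.84  69.55] [-1.03 -1.06 -0.42]
```

View pics/top4z.png

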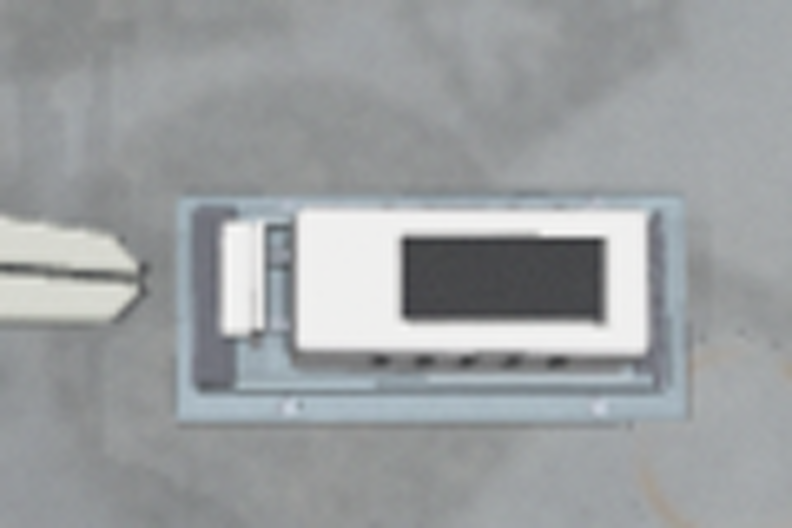

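View pics/side4z.png

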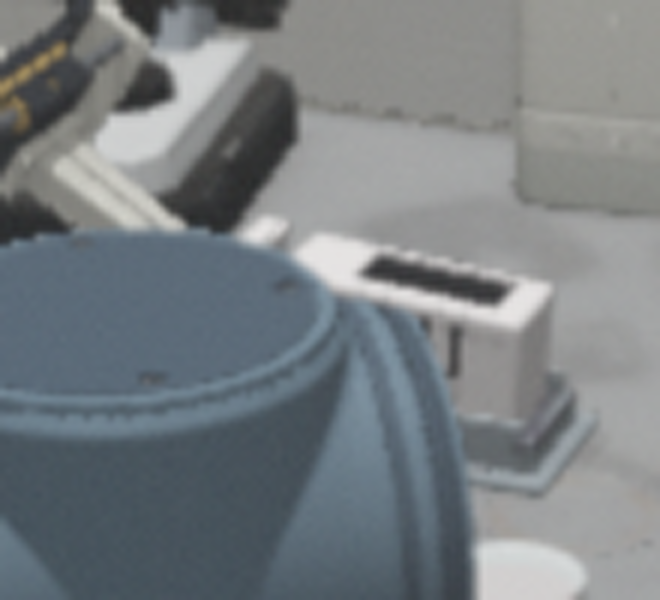

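The hook rests on the catch: the body's top edges shifted by about 2.4 px, which matches 70·sin 5°. I'll measure the propped pose, then grasp the sides.

```bash
python3 - <<'E'
from h import *
import pickle
d=pickle.load(open("top.pkl","rb"))
z=lambda p:np.array(p)/6.6+[250,190]-0.5
r=onz(d,z([(648,280)]),76.4)[0]; f=onz(d,z([(297,280)]),86.9)[0]; l=onz(d,z([(220,280)]),0)[0]
print("N from rear", 118.5-r[1]-5.4, "from front",118.5-f[1]+114.1, r,f)
s=onz(d,z([(500,210),(500,355)]),80); print("sides",s)
E
python3 - <<'E'
from bench import robot
from h import *
np.set_printoptions(precision=2,suppress=True)
def st(*s): print(*s,round(robot.current_t(),2),robot.current_tcp_pos(),robot.current_contact_force())
robot.move_linear(w(-130,200),ori(60),speed=300); st()
robot.move_gripper(1.0); st()
robot.move_ptp(w(8,170),ori(95)); st(robot.current_gripper_width())
d=robot.get_image("top"); cv2.imwrite("pics/top5.png",d["img"])
E
```

```text
N from rear 59.25385190052183 from front 61.08162317058478 [511.81624499  53.8461481   76.4       ] [510.22056275 171.51837683  86.9       ]
sides [[535.00848923 103.68122713  80.        ]
 [485.9273347  103.62727368  80.        ]]
11.82 [510.86 247.53 201.72] [-0.41  1.01 -0.12]
13.29 [510.71 248.5  200.  ] [-0.59  0.54  0.11]
0.9968207685220868 14.03 [510.79 110.3  170.41] [ 0.38  0.41 -0.04]
```

View pics/top5.png

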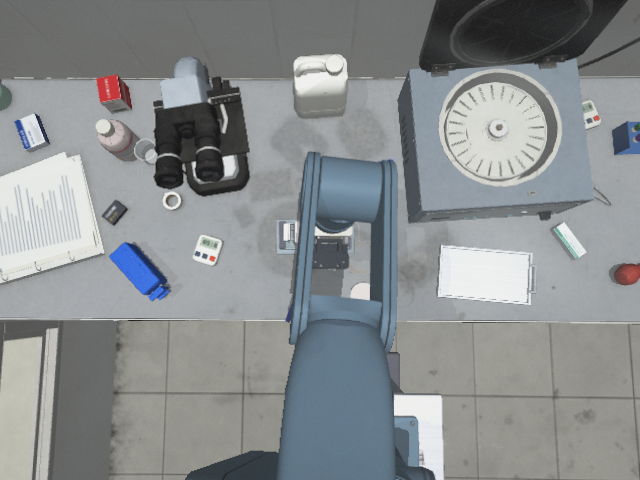

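```bash
cat >> h.py <<'E'
def packtcp(th,s,zn): return rotp(np.array([62.5-s-60,zn+26.]),(62.5-s,zn),th)
E
python3 - <<'E'
from bench import robot
from h import *
np.set_printoptions(precision=2,suppress=True)
def st(*s): print(*s,round(robot.current_t(),2),robot.current_tcp_pos(),robot.current_contact_force(),robot.current_ft_torque())
q=packtcp(5,2.3,14.67); print(q)
print(robot.move_linear(w(*q),ori(95),speed=120,f_stop=10)); st()
robot.move_gripper(0.0); st(robot.current_gripper_width()*93)
d=robot.get_image("top"); cv2.imwrite("pics/top6z.png",cv2.resize(d["img"][190:270,250:370],None,fx=6.6,fy=6.6,interpolation=cv2.INTER_CUBIC))
d=robot.get_image("side")
cv2.imwrite(f"pics/side6z.png",cv2.resize(d["img"][170:300,250:400],None,fx=5,fy=5,interpolation=cv2.INTER_CUBIC))
E
```

```text
[ 2.69 45.8 ]
False
15.26 [511.28 115.96  46.39] [ 0.94  0.6  -0.06] [-0.1  -0.12  0.03]
50.08635217998957 16.01 [510.66 115.8   45.84] [-0.74  0.41  1.31] [-0.11  0.01  0.04]
```

View pics/side6z.png

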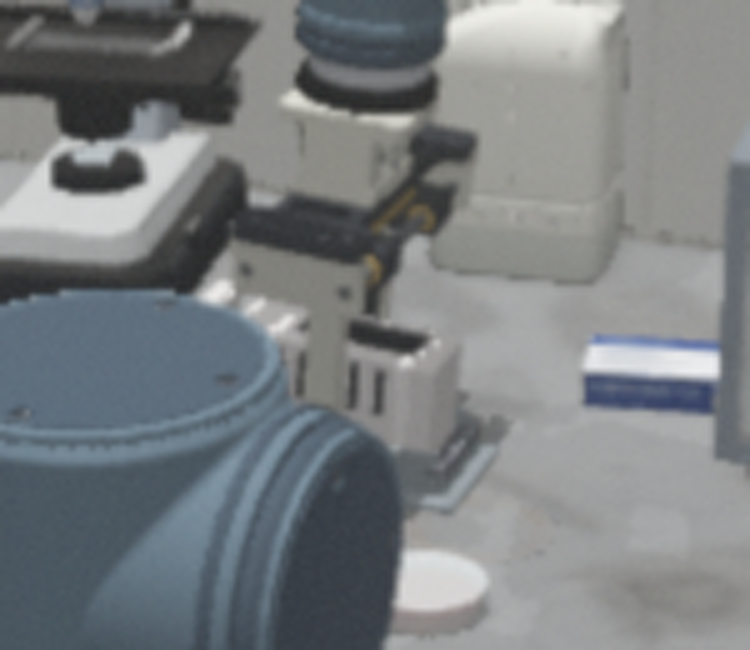

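The jaws closed at 50.1 mm, the pack's width. Now I'll tip it in small steps, watching the force.

```bash
python3 - <<'E'
from bench import robot
from h import *
import sys
np.set_printoptions(precision=2,suppress=True)
def st(*s): print(*s,round(robot.current_t(),2),robot.current_tcp_pos(),robot.current_contact_force(),robot.current_ft_torque())
for th,s,zn in ((7.5,2.9,15.2),(10,3.5,15.9),(15,4.2,16.4),(20,5,17.0),(25,6,17.8),(28,8,19)):
    q=packtcp(th,s,zn)
    r=robot.move_linear(w(*q),ori(90+th),speed=30,f_stop=15); st(th,r,q)
    if r: break
d=robot.get_image("top"); cv2.imwrite("pics/top7z.png",cv2.resize(d["img"][190:270,250:370],None,fx=6.6,fy=6.6,interpolation=cv2.INTER_CUBIC))
d=robot.get_image("side")
cv2.imwrite(f"pics/side7z.png",cv2.resize(d["img"][170:300,250:400],None,fx=5,fy=5,interpolation=cv2.INTER_CUBIC))
E
```

```text
7.5 False [ 3.51 48.81] 16.36 [510.71 114.46  48.53] [ 0.73  0.37 -2.81] [-0.28 -0.19  0.03]
10 False [ 4.43 51.92] 16.62 [510.38 113.56  51.42] [ 0.51  0.39 -5.19] [-0.3  -0.1   0.03]
15 False [ 7.07 57.04] 16.96 [510.5  110.95  56.62] [-0.04 -0.38 -5.42] [-0.37 -0.07  0.05]
20 False [10.01 61.95] 17.3 [510.57 108.2   61.62] [ 0.01  0.1  -5.15] [-0.48 -0.07  0.03]
25 False [13.11 66.72] 17.64 [510.59 105.19  66.4 ] [-1.7   0.73 -4.96] [-0.6  -0.1   0.03]
28 False [13.73 70.12] 17.91 [510.68 104.65  69.87] [-0.52  0.8  -4.63] [-0.68 -0.09  0.  ]
```

View pics/side7z.png

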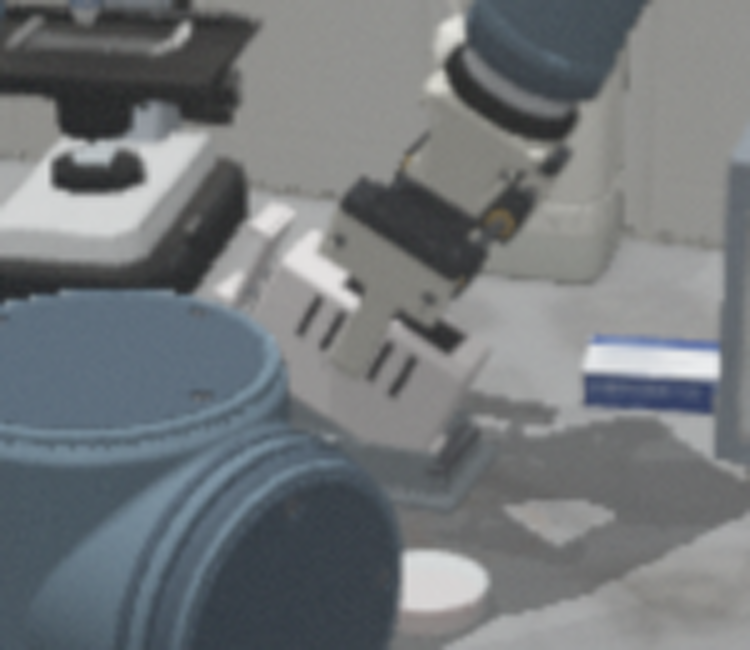

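View pics/top7z.png

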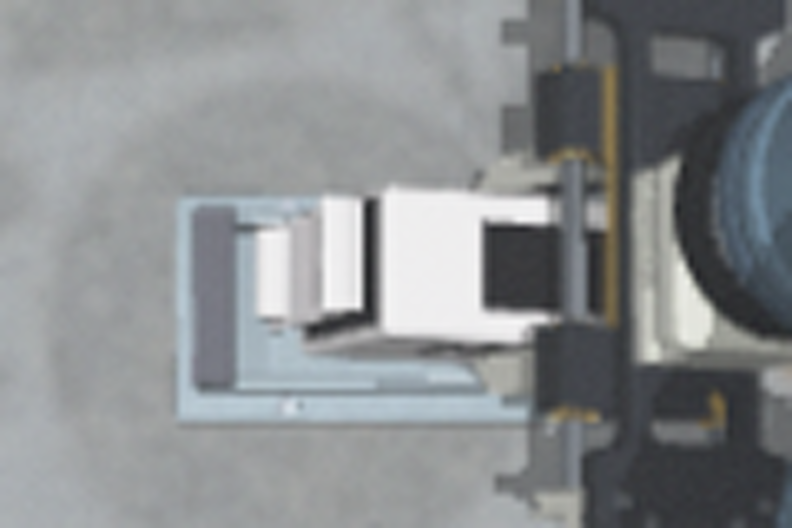

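The pack is tipped to about 28° with only its weight (about 5 N) on the tool and no binding. Next I'll draw it forward and up, free of the keeper.

```bash
python3 - <<'E'
from bench import robot
from h import *
np.set_printoptions(precision=2,suppress=True)
def st(*s): print(*s,round(robot.current_t(),2),robot.current_tcp_pos(),robot.current_contact_force(),robot.current_ft_torque())
ok=True
for th,s,zn,v in ((28,11,20.5,30),(28,15,28,40),(28,18,60,80),(28,18,130,200)):
    q=packtcp(th,s,zn)
    r=robot.move_linear(w(*q),ori(90+th),speed=v,f_stop=12); st(th,r,q)
    if r: ok=False;break
for p,o in (([430,60,260],ori(90)),([412,-150,230],ori(90,yaw=-4.8)),([412,-265,130],ori(90,yaw=-4.8)),([412,-265,45],ori(90,yaw=-4.8))): print(robot.inverse_kinematics(p,o))
d=robot.get_image("side")
cv2.imwrite(f"pics/side8z.png",cv2.resize(d["img"][120:300,250:450],None,fx=3.5,fy=3.5,interpolation=cv2.INTER_CUBIC))
E
```

```text
28 False [10.73 71.62] 18.27 [510.61 108.23  71.8 ] [ 0.79 -0.11 -4.21] [-0.63 -0.09 -0.03]
28 False [ 6.73 79.12] 18.62 [510.9  111.81  79.46] [ 0.09 -0.48 -4.5 ] [-0.7  -0.14  0.03]
28 False [  3.73 111.12] 19.18 [510.88 114.68 111.56] [-0.54  0.28 -4.1 ] [-0.72 -0.07  0.  ]
28 False [  3.73 181.12] 19.68 [510.27 114.66 180.34] [-0.07  0.07 -4.05] [-0.64 -0.09 -0.04]
[-0.12  0.02  1.72  0.    1.41 -0.12]
[-0.6   0.05  1.76  0.    1.33 -0.52]
[-0.8   0.23  1.8   0.    1.11 -0.72]
[-0.8   0.35  1.9   0.    0.9  -0.72]
```

View pics/side8z.png

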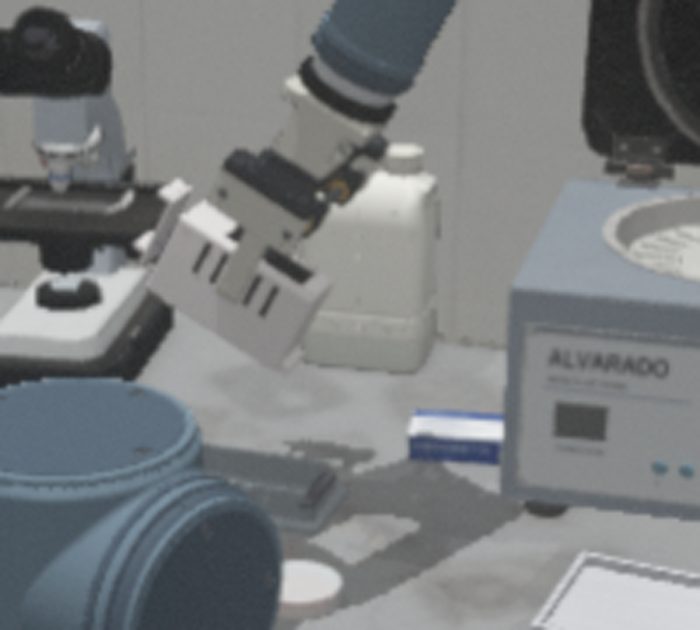

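The pack is clear of the holder. I'll carry it in front of the centrifuge and hover it level over the tray.

```bash
python3 - <<'E'
from bench import robot
from h import *
np.set_printoptions(precision=2,suppress=True)
def st(*s): print(*s,round(robot.current_t(),2),robot.current_tcp_pos(),robot.current_contact_force(),robot.current_ft_torque())
robot.move_linear([430,60,250],ori(90),speed=150); st()
robot.move_linear([412,-150,220],ori(90,yaw=-4.8),speed=220); st()
robot.move_linear([412,-271,80],ori(90,yaw=-4.8),speed=150); st()
robot.sleep(0.2)
for n,(x0,y0,k) in (("side",(360,180,4)),("top",(400,200,4))):
    d=robot.get_image(n); cv2.imwrite(f"pics/{n}9z.png",cv2.resize(d["img"][y0:y0+145,x0:x0+190],None,fx=k,fy=k,interpolation=cv2.INTER_CUBIC))
E
```

```text
20.68 [429.76  60.32 249.02] [ 0.26  0.45 -4.73] [-0.07 -0.08 -0.05]
21.79 [ 411.97 -149.29  219.88] [-0.66 -0.09 -4.23] [-0.04 -0.09  0.01]
23.18 [ 412.34 -270.78   80.62] [-0.02  0.1  -3.56] [-0.06 -0.07  0.04]
```

View pics/side9z.png

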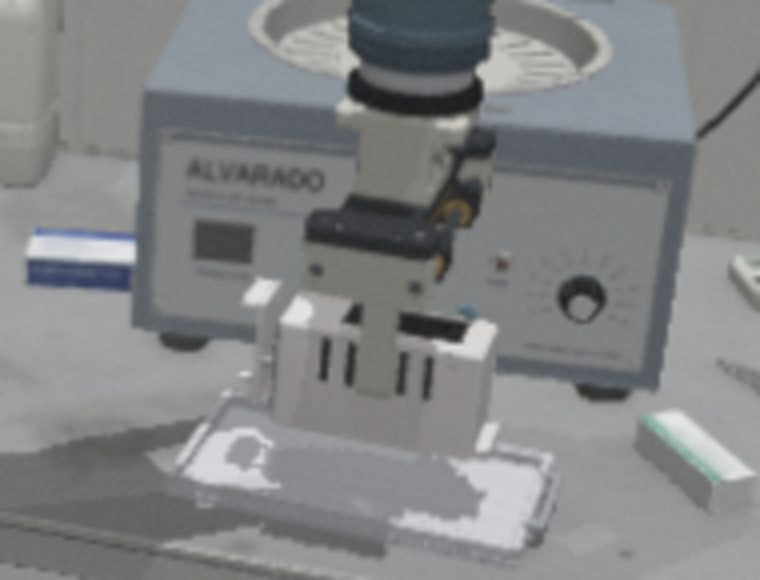

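View pics/top9z.png

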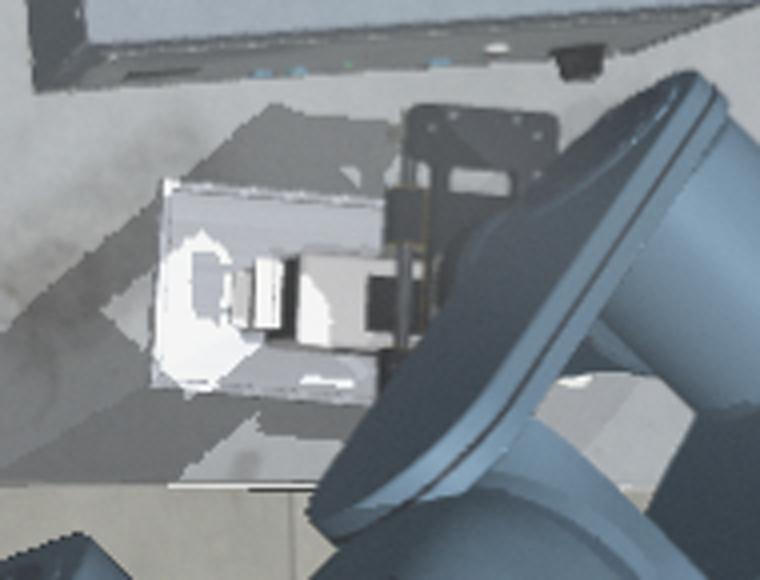

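```bash
python3 - <<'E'
from h import *
import pickle
d=pickle.load(open("side.pkl","rb"))
o=np.array([412,-271,46.]); ux=np.array([-.084,-.996,0]); uy=np.array([-.996,.084,0])
for X,Z in ((-60,0),(60,0),(60,70),(-60,70),(68,8)):
    print(X,Z,(proj(d,o+ux*X+uy*25+[0,0,Z])[0]-[360,180]+.5)*4)
E
```

```text
-60 0 [266.30809295 427.0400263 ]
60 0 [468.08434087 468.52847427]
60 70 [482.14103791 359.656743  ]
-60 70 [275.07292611 320.78387788]
68 8 [483.59483236 459.18325855]
```

```bash
python3 - <<'E'
from bench import robot
from h import *
d=robot.get_image("side"); im=d["img"]
x0,y0,k=415,245,9
z=cv2.resize(im[y0:y0+60,x0:x0+80],None,fx=k,fy=k,interpolation=cv2.INTER_CUBIC)
o=np.array([412.3,-270.8,46.6]); ux=np.array([-.084,-.996,0]); uy=np.array([-.996,.084,0])
pts=np.array([(proj(d,o+ux*X+uy*25+[0,0,Z])[0]-[x0,y0]+.5)*k for X,Z in ((-60,0),(60,0),(60,70),(-60,70))],int)
cv2.polylines(z,[pts.reshape(-1,1,2)],True,(0,0,255),1)
cv2.imwrite("pics/side10z.png",z)
E
```

```text
(no output)
```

View pics/side10z.png

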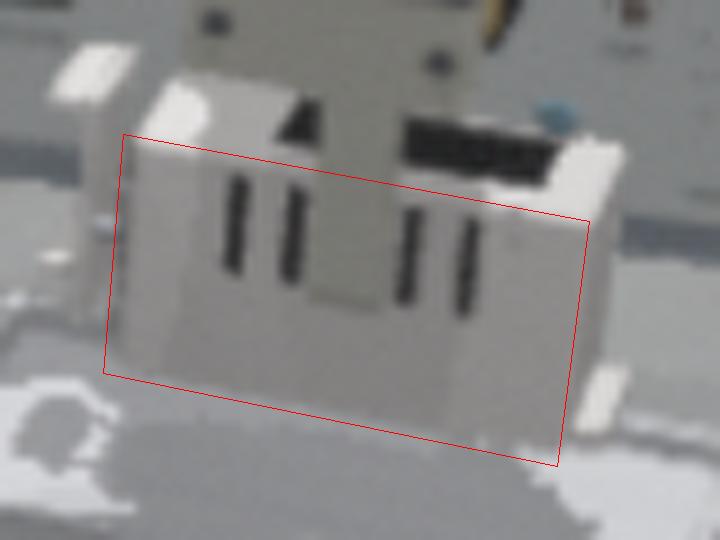

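The pack sits within a couple of degrees of level, slightly nose-down, and square with the tray. I'll tilt it 1.5° to correct that, lower until it touches and release.

```bash
python3 - <<'E'
from bench import robot
from h import *
np.set_printoptions(precision=2,suppress=True)
def st(*s): print(*s,round(robot.current_t(),2),robot.current_tcp_pos(),robot.current_contact_force(),robot.current_ft_torque())
o=ori(91.5,yaw=-4.8)
robot.move_linear([412,-271,50],o,speed=80); robot.sleep(0.2); st()
print(robot.move_linear([412,-271,36.5],o,speed=15,f_stop=4)); st()
d=robot.get_image("side"); cv2.imwrite("pics/side11z.png",cv2.resize(d["img"][230:320,390:510],None,fx=6.6,fy=6.6,interpolation=cv2.INTER_CUBIC))
E
```

```text
24.25 [ 412.25 -271.21   50.34] [-0.03  0.31 -4.65] [-0.08 -0.07 -0.01]
True
24.89 [ 411.94 -270.56   40.18] [0.36 0.71 1.85] [-0.29 -0.35  0.06]
```

View pics/side11z.png

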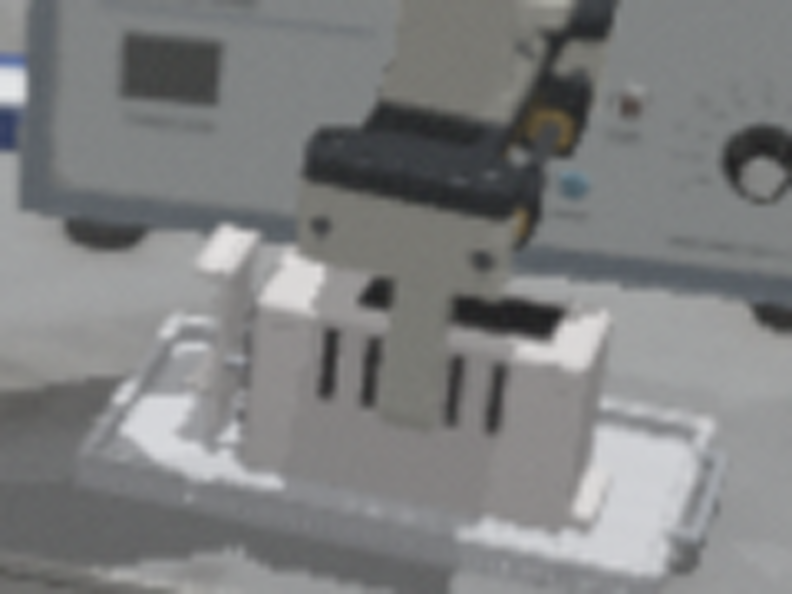

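Contact came at TCP z = 40.2, against about 39 expected, and the pack is inside the rims. I'll release it, rise and look.

```bash
python3 - <<'E'
from bench import robot
from h import *
np.set_printoptions(precision=2,suppress=True)
def st(*s): print(*s,round(robot.current_t(),2),robot.current_tcp_pos(),robot.current_contact_force(),robot.current_gripper_width())
robot.move_gripper(0.85); st()
p=robot.current_tcp_pos(); e=robot.current_eef_rot()
print(robot.move_linear([p[0],p[1]-3,150],speed=80,f_stop=10)); st()
robot.move_linear([380,-90,260],speed=250); st()
robot.move_ptp([330,150,300],ori(90)); st()
robot.sleep(.2)
for n,(x0,y0,k) in (("side",(390,230,6.6)),("top",(420,225,6.6))):
    d=robot.get_image(n); cv2.imwrite(f"pics/{n}12.png",d["img"]); cv2.imwrite(f"pics/{n}12z.png",cv2.resize(d["img"][y0:y0+90,x0:x0+120],None,fx=k,fy=k,interpolation=cv2.INTER_CUBIC))
E
```

```text
25.62 [ 411.04 -269.87   39.51] [-0.93 -0.07 -0.34] 0.849493428604151
False
27.16 [ 410.8  -272.58  149.45] [ 0.11  0.43 -0.04] 0.8507464652244567
28.18 [379.89 -90.45 259.38] [ 0.74 -1.07 -0.56] 0.8509967600903866
29.16 [330.49 149.21 299.45] [0.38 0.11 0.56] 0.8498369866623178
```

View pics/side12z.png

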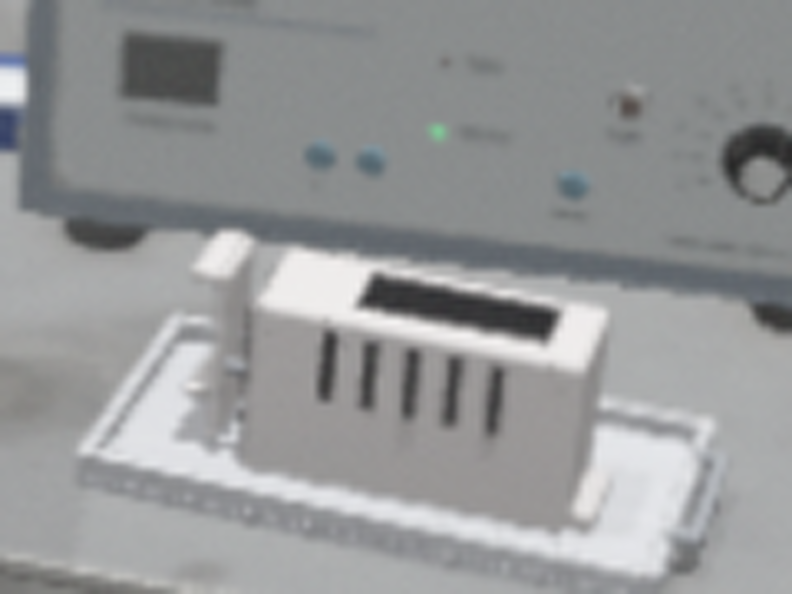

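View pics/top12z.png

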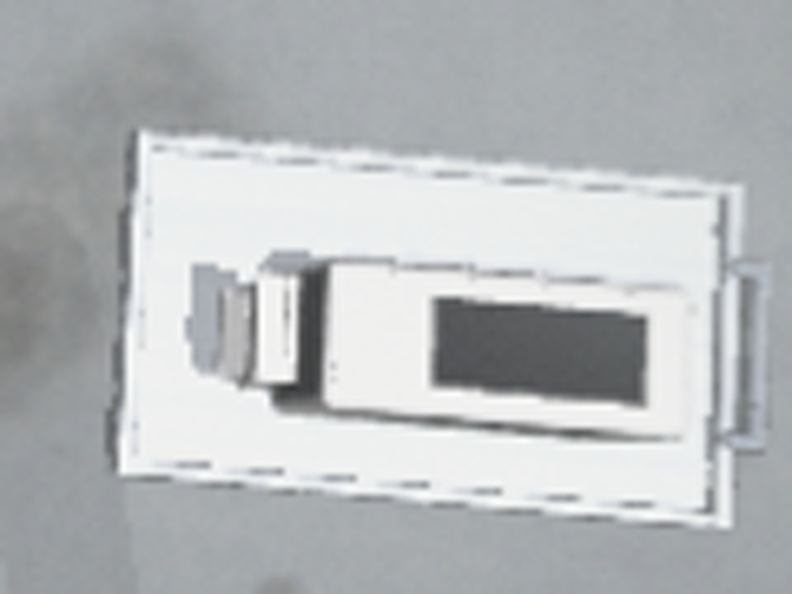

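View pics/top12.png

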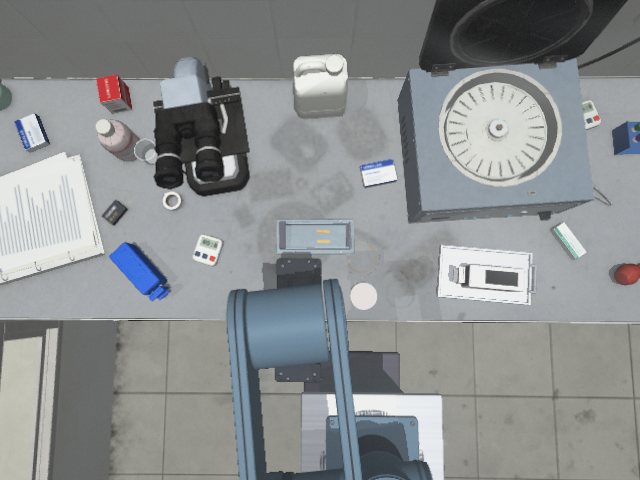

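The pack lies in the tray, and the dish, timer and box are at the same pixels as before. One numeric check of pose and flatness before handing in.

```bash
python3 - <<'E'
from bench import robot
from h import *
np.set_printoptions(precision=1,suppress=True)
t=robot.get_image("top"); s=robot.get_image("side")
zt=lambda p:np.array(p)/6.6+[420,225]-.5
zs=lambda p:np.array(p)/6.6+[390,230]-.5
c=onz(t,zt([(328,262),(692,288),(686,438),(324,408)]),75); m=c.mean(0); print(c,m,np.linalg.norm(np.diff(c,axis=0),axis=1))
u=np.array([.084,.9965]); dd=m[:2]-[422.5,-263.8]; print("tray x,y",dd@u, dd@np.array([-u[1],u[0]]))
# side view: near top edge & bottom-edge corners heights by intersecting near-side vertical plane
uxp=(c[2]-c[3]); uxp[2]=0; uxp/=np.linalg.norm(uxp); n=np.array([-uxp[1],uxp[0],0]); P0=m+n*25*np.sign(n@np.array([-1,0,0]))
r=ray(s,zs([(258,307),(588,372),(243,463),(574,522)])); k=((P0-s["eye"])@n)/(r@n); Q=s["eye"]+r*k[:,None]; print(Q)
print("tilt deg top,bottom",[np.degrees(np.arctan2(Q[j,2]-Q[i,2],np.linalg.norm((Q[j]-Q[i])[:2]))) for i,j in((0,1),(2,3))])
E
```

```text
[[ 441.2 -212.    75. ]
 [ 433.1 -330.9   75. ]
 [ 383.7 -326.7   75. ]
 [ 392.9 -209.    75. ]] [ 412.7 -269.7   75. ] [119.2  49.5 118. ]
tray x,y -6.657576948650588 9.27122690040096
[[ 392.  -213.1   74.1]
 [ 382.9 -330.1   73.9]
 [ 392.1 -212.4   10.1]
 [ 382.8 -332.1   14.4]]
tilt deg top,bottom [np.float64(-0.09566994763291081), np.float64(2.058825417411334)]
```

The top edge comes out at 74.1 and 73.9 mm (75 expected, tilt -0.1°), but my bottom-edge readings disagree: 10 and 14 mm, where 5 is expected. I'll overlay the predicted outline to settle it.

```bash
python3 - <<'E'
from bench import robot
from h import *
d=robot.get_image("side"); im=d["img"]
x0,y0,k=420,265,9
z=cv2.resize(im[y0:y0+52,x0:x0+70],None,fx=k,fy=k,interpolation=cv2.INTER_CUBIC); raw=z.copy()
o=np.array([412.7,-269.7,5]); ux=np.array([-.073,-.997,0]); uy=np.array([-.997,.073,0])
pts=np.array([(proj(d,o+ux*X+uy*25+[0,0,Z])[0]-[x0,y0]+.5)*k for X,Z in ((-60,0),(60,0),(60,70),(-60,70))],int)
cv2.polylines(z,[pts.reshape(-1,1,2)],True,(0,0,255),1)
z=cv2.convertScaleAbs(z,alpha=2.2,beta=-260)
cv2.imwrite("pics/side13z.png",z)
E
```

```text
(no output)
```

View pics/side13z.png

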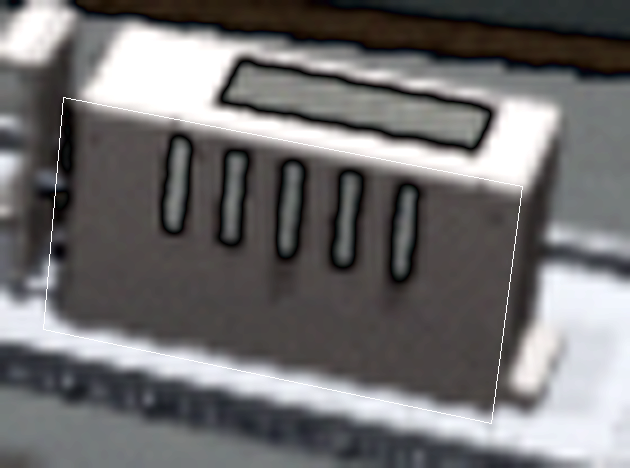

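```bash
python3 - <<'E'
from bench import robot
robot.hand_in(); print(robot.current_t())
E
```

```text
the job is handed in; nothing more can be done
the job is handed in; nothing more can be done
```

The pack is out of the holder and lying right way up and flat in the metal tray. I handed the job in at about 29.5 s of the 59 s allowed, and no verdict was reported.

- **Tab and lift:** I pressed the tab with at most about 11 N. Keeping it pressed, I lifted that end about 8.5° until the hook cleared the catch, then let the hook rest on the catch.
- **Tipping out:** I gripped the pack by its sides, tipped it nose-up to 28° and drew it forward and up. The tool force during this was only the pack's weight, about 5 N.
- **Placing:** I carried it past the front of the centrifuge, lowered it until it touched the tray floor, released it and backed away.

**Last checks:**
- **Position:** the pack's centre is about -7 mm along and 9 mm across from the tray's middle, well inside the limits.
- **Flatness:** its top edge measured about 74 mm high (75 expected), with 0.1° of tilt.
- **Bystanders:** the petri dish, timer and slide box looked to be at the same place in the top view as before.

**One check that disagreed:** in the side view the pack's lower edge read 10–14 mm high instead of 5, with about 2° of slope. When I overlaid the predicted outline, the lower edge ran nearly parallel to it but sat a pixel or two off. I put this down to camera calibration and poor contrast against the tray floor, and relied on the top-edge measurement instead.

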